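Clear the labelling place and tip a carton into it

ROBOT

A 6-joint arm with a two-finger parallel gripper is mounted at the origin on the work surface. World frame = base frame: x ahead of the robot, y to its left, z up, the work surface at z = 0. Lengths are in m, angles in degrees, forces in N, time in s.
With the tool pointing down it reaches from about 0.375 to 0.9 m from the base axis. Payload 3.1 kg.
Tool frame: the origin (TCP) lies at the very end of the fingers, on their centre line; the grasp point (between the pads) lies 19 mm behind it; z points along the fingers, y is the direction in which the jaws open and shut (so a half turn about z gives the same grasp; the last joint's range is limited). The gripper opens to 87 mm and grips with 3 to 60 N. Pads are 19 mm wide; open, the fingers measure 117 mm over their backs; the gripper's body (75 mm by 190 mm) begins 51 mm behind the grasp point.
Start: joints at [-78.295, 30.224, 82.088, -0, 67.689, -10.227], TCP at [0.233, -0.58, 0.223] pointing down, gripper open.
Joint ranges: [-176.69, 176.69], [-43.24, 126.21], [12.49, 139.97], [-82, 262], [0, 151.66], [-163.58, 163.58]. Speed limits (degrees/s): [159.86, 159.86, 180, 180, 180, 180].

INTERFACE

Orientations are given as a 3x3 rotation matrix whose columns are the frame's x, y, z axes.
In Python, from rig import readout, capture, camera_model, bot, spot_in, regions_of gives the robot as it stands.
- The arm moves only by the tool send_rows, never from a script. Its argument "moves" is a list that holds one entry, the list of rows, each a list of 7 numbers: the turn, a rotation vector about the tool's x, y, z in degrees, then the shift along the tool's x, y, z in cm, then the opening, from -1 (shut) to 1 (fully open). A call has exactly 5 rows; each row shifts and turns the commanded pose from where the row before left it, along the tool's axes as they then stand; what a row does not reach is not made up. A row lasts 1/10 s, in which the tool goes at most 50 mm and 8.59 degrees, less where a joint would pass 70% of its speed; a pose out of reach is approached as far as the arm can. A call with a gripper value outside its range is refused whole. The fingers move at their own pace and stop on an object; the grip force is fixed at half the most. Time passes only in rows, so rows that do not move let the fingers close, or fill a call up. It gives the time, the measured TCP pose, the force and the opening at its end, in the units of the state.
- readout.read_state(): the state, without advancing time (a new reading comes with each control period).
- capture(name): name is "scene" or "top"; returns the picture (400x640x3 uint8, blue, green, red); there is no depth.
- camera_model(name): a dict with "camera_matrix" (3x3 intrinsics, pixels), "pose" (4x4, takes a point from camera to world coordinates). Camera axes: x right, y up, looking along -z (the intrinsics and any distortion apply to the point x, -y, -z); pixel columns grow to the right and rows downward; lengths in m; the calibration is good to about 2 mm. A picture is of the moment at which its call begins. camera_model takes no time and is no camera call.
- bot.hand_in(): hands the job in, once; it reports no verdict.
Trained networks look in the newest picture that a camera, given by its name, has taken for a name from the list of things; names that differ only in an ending like _2 or _b are one class to them, and where a whole thing is asked for, a point or a joint stands for the part that bears it (a point fixed in the world has none). Each returns a list of dicts, best first, with "p" (0 to 1); they miss things now and then, are a little off and sometimes report something else, mostly with a low value. They report only what shows in the picture. A call takes as long as a camera call. They do not tell look-alikes from the thing itself.
- spot_in(camera, thing): "location" ([x, y, z] in m, in world coordinates, good to about 4 mm: the middle of the surface that is visible of it).
- regions_of(camera, thing): "mask" (400x640 bool, what is visible of it).
The state is a dict: "time_s": time; "joint_positions": joint angles; "qvel": joint speeds; "tau": joint torques, N m; "position": TCP position; "tcp_rot": TCP orientation; "force": force on the tool from outside, world axes, zero at the start; "moment": the same for the moment, N m; "opening": opening from 0.0 (shut) to 1.0 (fully open).
Only numpy, scipy, OpenCV 4.12 (cv2) and the standard library are available. Lean on these libraries where they do the work, as an engineer would, in place of code of your own. Each camera call takes 0.05 s, during which the arm holds its last target. There are 200 camera calls.

TASK

First slide the round lidded tub off the taped labelling place, keeping it upright on the worktop and clear of the tape; then push the tall standing carton near its top so that it tips over and lies flat on its broad face inside the taped outline (lying on the tape is all right, past its outer edge is not). Only push, gently, with the fingers: pinch and lift nothing, and leave the short carton, the pots and everything else on the worktop where they stand.

Things in the scene. Friction and masses are not known exactly. Their poses are not given: they have to be found in the camera images.
- outline: The labelling place: a rectangle of flat black tape on the worktop, 216 mm (its x) by 148 mm (its y) over the outer edges, tape 10 mm wide, no thickness to feel. Fixed. Origin at its centre at worktop height; its x runs along the long sides, away from the tall carton (the way the carton must tip), z up.
- carton: Tall closed cardboard carton, 45 mm deep (its x), 100 wide (y), 160 high (z), 0.25 to 0.5 kg, a blank white panel on both broad faces. Stands loose across the outline's -x end, its +x face looking along the outline. Origin at the centre of its underside. Pushed near the top it tips about its front lower edge; pushed low it slides. Lying as wanted, +x face down, its origin is 22.5 mm up.
- foot_l (a point): corner of the carton's +x face (the face that ends downward): at the foot, carton y = +50 mm
- foot_r (a point): corner of the carton's +x face: at the foot, carton y = -50 mm
- top_l (a point): corner of the carton's +x face: at the top (160 mm from the foot), carton y = +50 mm
- top_r (a point): corner of the carton's +x face: at the top (160 mm from the foot), carton y = -50 mm
- tub: Low round closed food tub, grey with a flat white lid, 76 mm diameter, 45 mm high, 0.18 to 0.35 kg, loose, standing inside the outline at the start, where the carton would fall on it. Origin at the centre of its underside, z up. It slides when pushed low. The worktop beside both long sides of the outline (its +y and -y) is free for 110 mm, level with the tub.
- short_carton: Bystander: the short cardboard carton, 45 x 80 x 90 mm high, loose; origin at the centre of its underside. It, the pen pot and the shaker jar stand, in any order, left and right of the tall carton (about 150 mm to each side) and beyond the far end of the outline.
- pen_pot: Bystander: black pot of pens, 72 mm diameter, 90 mm high (pens to 160 mm), loose; origin under its centre.
- shaker: Bystander: glass shaker jar with steel cap, 52 mm diameter, 110 mm high, loose; origin under its centre.
- jug: Bystander: clear measuring jug, 132 mm across, 170 mm high, black handle to its +y, out to the left; origin under its centre.
- can: Bystander: food can, 74 mm diameter, 100 mm high, out to the left; origin under its centre.
- spatula: Bystander: spatula 240 mm long lying on the worktop, out to the right.
Mind the look-alikes: they are no part of the job. What is shaped like the carton but purple is not meant.

How it is judged:
By the outcome, as a careful person would: the job done as asked, in the order asked, and still so for the second after the job is handed in, with the robot touching nothing.
It also fails if it takes over 53 s, if anything falls off the work surface, if the arm or the gripper's body presses on something with over 40 N, if the wrist force passes 120 N, or if a joint passes its speed limit or range.

## Working session

There is one attempt and no reset: what is moved stays moved. The work goes in short steps, Python scripts to look and compute and a tool call to move; the robot and the scene stay as the last step left them, time stands still between calls to the robot, and variables do not carry over. Pictures are saved under pics/ and viewed, about 8 in all and at most 12, crops included, and the job is handed in when it is done.

Besides the shell and the picture viewer there is one more tool, called after "Call:" by a JSON object that holds its "name" and its "arguments", one argument or row to a line. send_rows: Moves the arm, as the interface text tells. Its arguments: {"type":"object","properties":{"moves":{"type":"array","items":{"type":"array","items":{"type":"array","items":{"type":"number"}}}}},"required":["moves"]}

```bash
mkdir -p pics; ls
python3 - <<'E'
from rig import *
import cv2
for c in("scene","top"):
    cv2.imwrite(f"pics/{c}0.png",capture(c)); m=camera_model(c); print(c,m["camera_matrix"],m["pose"])
    for t in("carton","outline","tub","short_carton","pen_pot","shaker","foot_l","foot_r","top_l","top_r","jug","can","spatula"):
        print(t,[(r["p"],[round(v,3) for v in r["location"]]) for r in spot_in(c,t)[:3]])
print(readout.read_state())
E
```

```text
pics
scene [[418.08369218   0.         319.34415802]
 [  0.         418.08369218 205.2011151 ]
 [  0.           0.           1.        ]] [[ 0.36167513 -0.71465654  0.5987129   1.44673397]
 [ 0.93229483  0.28011599 -0.22882608 -0.33129874]
 [-0.00417701  0.64093765  0.76758158  1.28041949]
 [ 0.          0.          0.          1.        ]]
carton [(0.88, [0.525, -0.011, 0.114]), (0.85, [0.429, -0.096, 0.135]), (0.63, [0.338, 0.168, 0.117])]
outline [(0.58, [0.637, 0.046, -0.0])]
tub [(0.76, [0.639, 0.052, 0.047])]
short_carton [(0.65, [0.57, -0.149, 0.071])]
pen_pot [(0.89, [0.464, 0.135, 0.072])]
shaker [(0.66, [0.768, 0.098, 0.079])]
foot_l [(0.93, [0.526, -0.007, 0.11]), (0.74, [0.339, 0.166, 0.123]), (0.72, [0.431, -0.099, 0.134])]
foot_r [(0.93, [0.526, -0.007, 0.11]), (0.74, [0.339, 0.166, 0.123]), (0.72, [0.431, -0.099, 0.134])]
top_l [(0.88, [0.43, -0.098, 0.132]), (0.67, [0.529, -0.009, 0.112]), (0.59, [0.34, 0.17, 0.122])]
top_r [(0.88, [0.43, -0.098, 0.132]), (0.67, [0.529, -0.009, 0.112]), (0.59, [0.34, 0.17, 0.122])]
jug [(0.56, [0.62, 0.499, 0.116])]
can [(0.73, [0.417
[... 1418 characters left out ...]
.20881230e+01,  1.81639566e-04,
        6.76893385e+01, -1.02296112e+01]), 'qvel': array([ 0.11351105, -0.01051917, -0.01401083, -0.03465132,  0.01675835,
       -0.03632877]), 'tau': array([ 1.53720186e-03, -4.40009522e+01, -1.76979929e+01,  6.34238776e-02,
        5.04579919e-02, -1.93582059e-05]), 'position': array([ 0.23349764, -0.57971619,  0.22255926]), 'tcp_rot': array([[ 9.27591437e-01,  3.73596208e-01,  3.80973221e-06],
       [ 3.73596208e-01, -9.27591437e-01, -3.93044763e-06],
       [ 2.06547465e-06,  5.06915107e-06, -1.00000000e+00]]), 'force': array([ 0.37109636, -0.04110566,  0.01636643]), 'moment': array([-0.02792054,  0.03975339, -0.00744059]), 'opening': 0.9995022647214379}
```

View pics/top0.png

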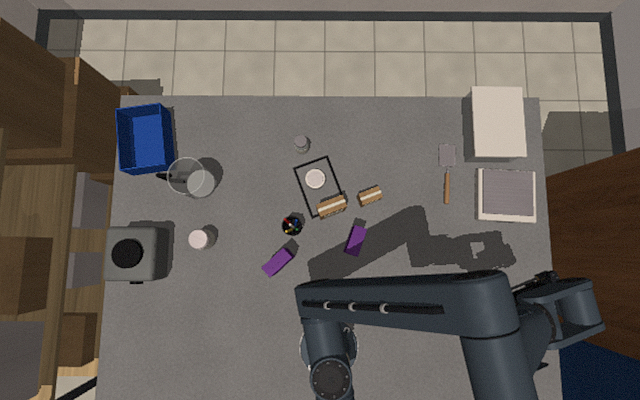

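View pics/scene0.png

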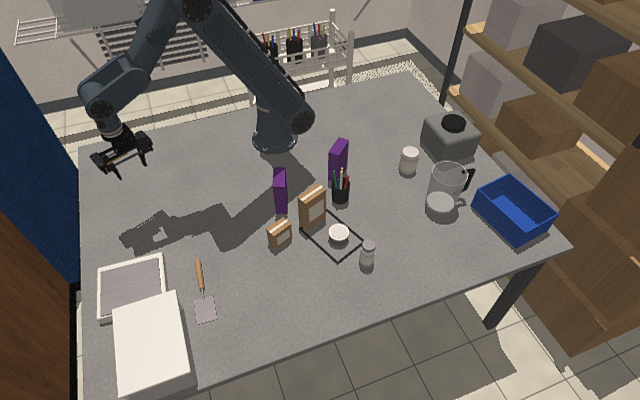

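```bash
cat > fit.py <<'E'
import numpy as np,cv2
from rig import *
from scipy.optimize import minimize
S=4
def proj(c,P):
    m=camera_model(c);T=np.linalg.inv(m["pose"]);q=np.asarray(P)@T[:3,:3].T+T[:3,3]
    q=q*[1,-1,-1]@m["camera_matrix"].T if 0 else (q*[1,-1,-1])@m["camera_matrix"].T
    return q[:,:2]/q[:,2:]
def place(L,p):
    c,s=np.cos(p[2]),np.sin(p[2]);L=np.asarray(L,float)
    return np.c_[p[0]+c*L[:,0]-s*L[:,1],p[1]+s*L[:,0]+c*L[:,1],L[:,2]]
def hull(c,W,im=None,val=1):
    if im is None: im=np.zeros((400*S,640*S),np.uint8)
    h=cv2.convexHull(((proj(c,W)+.5)*S-.5).astype(np.float32))
    cv2.fillConvexPoly(im,np.round(h*16).astype(np.int32),val,shift=4);return im
def box(a,b,z0,z1): return [[x,y,z] for x in(-a/2,a/2) for y in(-b/2,b/2) for z in(z0,z1)]
t=np.linspace(0,2*np.pi,40)
def cyl(r,h): return [[r*np.cos(u),r*np.sin(u),z] for u in t for z in(0,h)]
CART=box(.045,.1,0,.16);TUB=cyl(.038,.045)
def small(im): return cv2.resize(im.astype(np.float32),(640,400),interpolation=cv2.INTER_AREA)
def best(c,thing,near):
    R=[r for r in regions_of(c,thing) if r["mask"].any()]
    q=proj(c,[near])[0]
    d=[np.hypot(*(np.array(np.nonzero(r["mask"]))[::-1].mean(1)-q)) for r in R]
    i=int(np.argmin(d)); return R[i]["mask"],R[i]["p"],d[i]
def fit(masks,draw,p0,step=(.015,.015,.15)):
    f=lambda p:sum(np.abs(small(draw(c,p))-m).sum()/m.sum() for c,m in masks.items())
    b=None
    for k in(1,-.5):
        x=p0 if b is None else b.x
        r=minimize(f,x,method="Nelder-Mead",options=dict(initial_simplex=np.array([x]+[np.array(x)+k*np.eye(len(x))[i]*step[i] for i in range(len(x))]),xatol=1e-4,fatol=1e-4))
        b=r if b is None or r.fun<b.fun else b
    return b.x,b.fun
def show(name,c,polys,cx,cy,w,h,z):
    im=capture(c);x0,y0=cx-w//2,cy-h//2
    im=cv2.resize(im[y0:y0+h,x0:x0+w],None,fx=z,fy=z,interpolation=cv2.INTER_CUBIC)
    for W,col in polys:
        q=(proj(c,W)-[x0,y0]+.5)*z-.5
        cv2.polylines(im,[np.round(q).astype(np.int32)],True,col,1)
    return im
def rect(a,b,z=0): return [[a/2,b/2,z],[-a/2,b/2,z],[-a/2,-b/2,z],[a/2,-b/2,z]]
E
cat > m0.py <<'E'
from fit import *
cs=("scene","top"); [capture(c) for c in cs]
M={c:best(c,"carton",(.51,0,.08)) for c in cs}; print([(v[1],v[2],v[0].sum()) for v in M.values()])
mk=lambda M:{c:v[0].astype(np.float32) for c,v in M.items()}
C={}
for n,m in (("both",mk(M)),("scene",{"scene":mk(M)["scene"]}),("top",{"top":mk(M)["top"]})):
    C[n]=fit(m,lambda c,p:hull(c,place(CART,p)),[.505,-.004,.4]);print("carton",n,C[n])
pc=C["both"][0]
M=mk({c:best(c,"tub",(.63,.055,.03)) for c in cs})
pt,e=fit(M,lambda c,p:hull(c,place(TUB,[*p,0])),[.63,.055]);print("tub",pt,e)
def ring(c,p):
    im=hull(c,place(rect(.216,.148),p));hull(c,place(rect(.196,.128),p),im,0)
    hull(c,place(CART,pc),im,0);hull(c,place(TUB,[*pt,0]),im,0);return im
M={c:best(c,"outline",(.63,.05,0)) for c in cs};print([(v[1],v[2],v[0].sum()) for v in M.values()])
# own tape mask: dark grey pixels near the outline
D={}
for c in cs:
    im=capture(c);g=im.max(2).astype(float);a=np.clip((115-g)/70,0,1)
    z=small(hull(c,place(rect(.27,.2),[.63,.05,.4])))>0
    D[c]=(a*z).astype(np.float32)
    k=small(np.maximum(hull(c,place(box(.06,.11,0,.17),pc)),hull(c,place(TUB,[*pt,0]))))>0
    D[c][k]=0
f=mk(M)
for n,m in(("net",f),("dark",D)):
    po,e=fit(m,ring,[.633,.055,.4]);print("outline",n,po,np.degrees(po[2]),e)
np.savez("pose.npz",pc=pc,pt=pt,po=po)
ims=[]
for c,x,y in(("scene",330,220),("top",330,190)):
    ims.append(show(0,c,[(place(rect(.216,.148),po),(0,255,0)),(place(rect(.045,.1,.16),pc),(0,0,255)),(place(rect(.045,.1,0),pc),(255,0,0)),(place(np.array(TUB)[1::2],[*pt,0]),(0,255,255))],x,y,100,130,4))
cv2.imwrite("pics/fit0.png",np.hstack(ims))
E
python3 m0.py
```

```text
[(0.69, np.float64(1.0014853088012432), np.int64(998)), (0.57, np.float64(2.3619720347922617), np.int64(428))]
carton both (array([ 0.51075376, -0.0035768 ,  0.41619201]), np.float64(0.18347851932048798))
carton scene (array([ 0.51026685, -0.00347739,  0.4391593 ]), np.float64(0.03644789755344391))
carton top (array([ 0.51124013, -0.00435029,  0.37421331]), np.float64(0.13828855752944946))
tub [0.62499902 0.05724184] 0.3311270773410797
[(0.74, np.float64(5.5572545050007465), np.int64(241)), (0.87, np.float64(0.8116415085318082), np.int64(366))]
outline net [0.60268058 0.03975781 0.36562244] 20.948622823763742 0.8885484933853149Traceback (most recent call last):
  File "m0.py", line 25, in <module>
    po,e=fit(m,ring,[.633,.055,.4]);print("outline",n,po,np.degrees(po[2]),e)
         ~~~^^^^^^^^^^^^^^^^^^^^^^^
  File "fit.py", line 31, in fit
    r=minimize(f,x,method="Nelder-Mead",options=dict(initial_simplex=np.array([x]+[np.array(x)+k*np.eye(len(x))[i]*step[i] for i in range(len(x))]),xatol=1e-4,fatol=1e-4))
    res = _minimize_neldermead(fun, x0, args, callback, bounds=bounds,
   
[... 264 characters left out ...]
ems())
               ~~~^^^^^^^^^^^^^^^^^^^^^^^^^^^^^^^^^^^^^^^^^^^^^^^^^^^^^^^^^^^^^^^^^^^
  File "fit.py", line 27, in <genexpr>
    f=lambda p:sum(np.abs(small(draw(c,p))-m).sum()/m.sum() for c,m in masks.items())
                                ~~~~^^^^^
  File "m0.py", line 13, in ring
    hull(c,place(CART,pc),im,0);hull(c,place(TUB,[*pt,0]),im,0);return im
    ~~~~^^^^^^^^^^^^^^^^^^^^^^^
  File "fit.py", line 14, in hull
    h=cv2.convexHull(((proj(c,W)+.5)*S-.5).astype(np.float32))
                       ~~~~^^^^^
  File "fit.py", line 6, in proj
    m=camera_model(c);T=np.linalg.inv(m["pose"]);q=np.asarray(P)@T[:3,:3].T+T[:3,3]
ValueError: time passes only in moves, steps and waits
```

```bash
sed -i 's/m=camera_model(c);T=/m=_cm(c);T=/; s/^S=4/S=4\nfrom functools import lru_cache\n_cm=lru_cache(camera_model)/; s/    im=capture(c);x0/    im=IM[c];x0/' fit.py
sed -i 's/^S=4/S=4\nIM={}/' fit.py
python3 - <<'E'
s=open('m0.py').read()
s=s.replace('[capture(c) for c in cs]','IM.update({c:capture(c) for c in cs})').replace('im=capture(c);g','im=IM[c];g')
s=s.replace('ims=[]','print(readout.read_state()["time_s"]);ims=[]')
open('m0.py','w').write(s)
E
python3 m0.py
```

```text
[(0.63, np.float64(0.836752338587009), np.int64(1001)), (0.78, np.float64(1.7698988257112194), np.int64(469))]
carton both (array([ 0.5115428 , -0.00364866,  0.37139061]), np.float64(0.10827791690826416))
carton scene (array([ 0.51104053, -0.00339404,  0.42103271]), np.float64(0.04251997917890549))
carton top (array([ 0.51125244, -0.00361678,  0.37266744]), np.float64(0.05903518199920654))
tub [0.62652195 0.05562229] 0.18954414129257202
[(0.58, np.float64(7.691505475224256), np.int64(313)), (0.82, np.float64(8.55591404998239), np.int64(119))]
outline net [0.60261684 0.0390159  0.36186239] 20.733187684834995 2.6402428150177
outline dark [0.63996342 0.05373071 0.36582276] 20.960100319150825 2.1700735092163086
2.3
```

View pics/fit0.png

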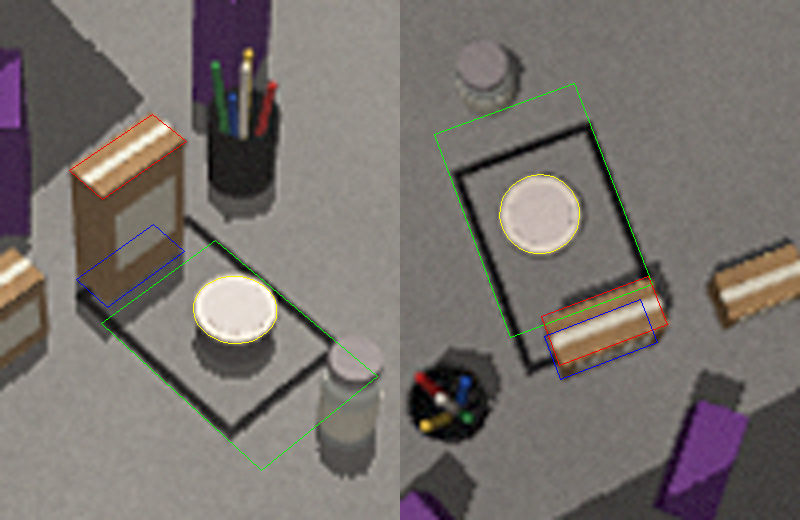

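```bash
cat > m1.py <<'E'
from fit import *
from scipy.optimize import least_squares
d=np.load("pose.npz")
# zoomed-picture corner readings, outline (x,y) sign order
obs=[("scene",(280,155),(338,349),(1,1)),("scene",(280,155),(233,438),(1,-1)),("top",(280,125),(55,173),(1,1)),("top",(280,125),(189,122),(1,-1)),("top",(280,125),(130,375),(-1,1))]
E
python3 - <<'E'
exec(open('m1.py').read())
# which side is +y: x along away from carton => +y is left when looking along x = robot's left = smaller column in top
obs[0]=("scene",(280,155),(338,349),(1,1));obs[1]=("scene",(280,155),(233,438),(1,-1))
def res(p):
    return np.concatenate([proj(c,place([[a*.108,b*.074,0]],p))[0]-((np.array(q)+.5)/4-.5+o) for c,o,q,(a,b) in obs])
r=least_squares(res,[.62,.05,.37]);print(r.x,np.degrees(r.x[2]),r.fun.round(2).reshape(-1,2))
po=r.x;pc=d["pc"];pt=d["pt"]
u=np.array([np.cos(po[2]),np.sin(po[2])]);v=np.array([-u[1],u[0]])
for n,p in(("carton",pc[:2]),("tub",pt)): print(n,"in outline", (p-po[:2])@u,(p-po[:2])@v)
print("dyaw",np.degrees(pc[2]-po[2]));np.savez("pose.npz",pc=pc,pt=pt,po=po)
[IM.update({c:cv2.imread(f"pics/{c}0.png")}) for c in("scene","top")]
# side things
for n,p in dict(short=(.56,-.147),pen=(.447,.141),shaker=(.75,.107),purp=(.391,-.085),purp2=(.318,.175)).items():
    q=np.array(p)-po[:2];print(n,q@u,q@v)
ims=[show(0,c,[(place(rect(.216,.148),po),(0,255,0)),(place(rect(.196,.128),po),(0,255,0))],x,y,100,130,4) for c,x,y in(("scene",330,220),("top",330,190))]
cv2.imwrite("pics/fit1.png",np.hstack(ims))
E
```

```text
[0.60162123 0.03539179 0.38453675] 22.032333040471542 [[ 0.8  -0.33]
 [-1.24  0.92]
 [-1.11  0.27]
 [ 0.2  -0.5 ]
 [ 0.19  0.57]]
carton in outline -0.09814544060549221 -0.002398317072243171
tub in outline 0.030671349084241812 0.009412118836198705
dyaw -0.7532182635527099
short -0.10700230971113994 -0.15345877414827594
pen -0.10371280974290704 0.1558989139571904
shaker 0.16440538824517137 0.010717538059227582
purp -0.24040258491175276 -0.03258956145786093
purp2 -0.2105378258438256 0.23580771156445327
```

View pics/fit1.png

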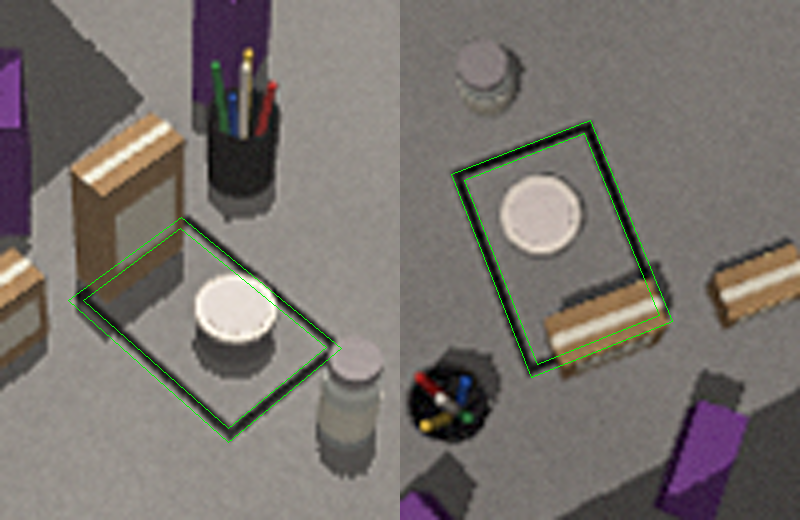

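Call:
{"name": "send_rows", "arguments": {
  "moves": [
    [[0, 0, 0, 2, -1.2, 0, -1], [0, 0, 0, 3.8, -2.3, 0, -1], [0, 0, 0, 3.8, -2.3, 0, -1], [0, 0, 0, 3.8, -2.3, 0, -1], [0, 0, 0, 3.8, -2.3, 0, -1]]
  ]
}}

```text
time_s: 2.8
position: [0.355, -0.4177, 0.2227]
tcp_rot: [[0.928, 0.373, 0.0], [0.373, -0.928, -0.0], [0.0, 0.0, -1.0]]
force: [0.3, 0.4, -0.2]
opening: 0.629
```

Call:
{"name": "send_rows", "arguments": {
  "moves": [
    [[0, 0, 0, 3.8, -2.3, 0, -1], [0, 0, 0, 3.8, -2.3, 0, -1], [0, 0, 0, 3.8, -2.3, 0, -1], [0, 0, 0, 3.8, -2.3, 0, -1], [0, 0, 0, 3.8, -2.3, 0, -1]]
  ]
}}

```text
time_s: 3.3
position: [0.4884, -0.2399, 0.2228]
tcp_rot: [[0.928, 0.373, 0.0], [0.373, -0.928, -0.0], [0.0, 0.001, -1.0]]
force: [0.3, -0.3, 0.6]
opening: 0.173
```

Call:
{"name": "send_rows", "arguments": {
  "moves": [
    [[0, 0, 0, 3.8, -2.3, 0, -1], [0, 0, 0, 3.8, -2.3, 0, -1], [0, 0, 0, 3.8, -2.3, 0, -1], [0, 0, 0, 3.8, -2.3, 0, -1], [0, 0, 0, 3.8, -2.3, 0, -1]]
  ]
}}

```text
time_s: 3.8
position: [0.6218, -0.0621, 0.2227]
tcp_rot: [[0.928, 0.374, 0.0], [0.374, -0.928, -0.0], [0.0, 0.0, -1.0]]
force: [-0.9, -0.2, -0.8]
opening: 0.007
```

Call:
{"name": "send_rows", "arguments": {
  "moves": [
    [[0, 0, 0, 2.5, -1.9, 0, -1], [0, 0, 0, 2.4, -1.9, 0, -1], [0, 0, 0, 0, 0, 3, -1], [0, 0, 0, 0, 0, 4, -1], [0, 0, 0, 0, 0, 4, -1]]
  ]
}}

```text
time_s: 4.3
position: [0.6528, -0.0097, 0.1122]
tcp_rot: [[0.927, 0.374, 0.002], [0.374, -0.927, -0.001], [0.002, 0.001, -1.0]]
force: [0.8, 0.7, -0.2]
opening: 0.006
```

Call:
{"name": "send_rows", "arguments": {
  "moves": [
    [[0, 0, 0, 0, 0, 3.5, -1], [0, 0, 0, 0, 0, 3, -1], [0, 0, 0, 0, 0, 2, -1], [0, 0, 0, 0, 0, 1.2, -1], [0, 0, 0, 0, 0, 0, -1]]
  ]
}}

```text
time_s: 4.8
position: [0.6509, -0.01, 0.0138]
tcp_rot: [[0.928, 0.373, -0.003], [0.373, -0.928, 0.001], [-0.003, -0.002, -1.0]]
force: [-0.1, 0.2, -0.5]
opening: 0.002
```

Run:
```python
from fit import *
d=np.load("pose.npz")
s=readout.read_state();print(s["position"],s["force"])
IM.update({c:capture(c) for c in("scene","top")})
ims=[show(0,c,[(place(rect(.216,.148),d["po"]),(0,255,0))],x,y,100,130,4) for c,x,y in(("scene",330,220),("top",330,190))]
cv2.imwrite("pics/a.png",np.hstack(ims))
```

```text
[ 0.65085181 -0.00998305  0.01379233] [-0.14805517  0.22503343 -0.51100384]
```

View pics/a.png

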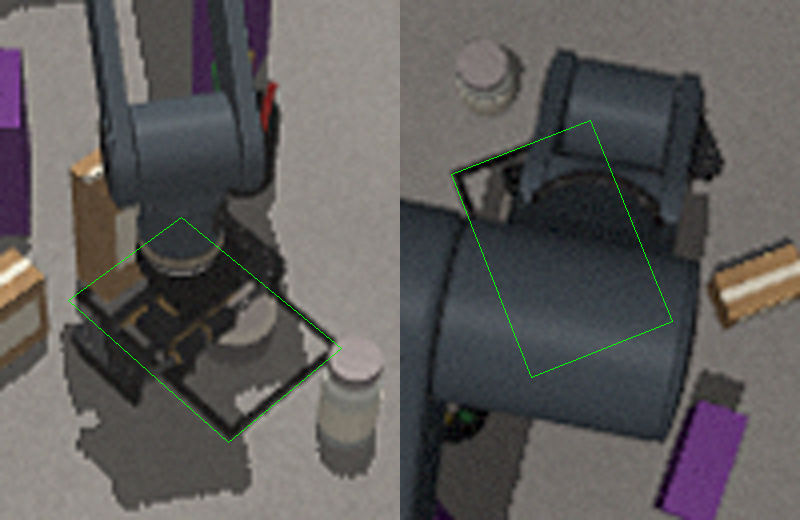

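Call:
{"name": "send_rows", "arguments": {
  "moves": [
    [[0, 0, 0, 0.2, 0, 0, -1], [0, 0, 0, 0, -0.6, 0, -1], [0, 0, 0, 0, -0.6, 0, -1], [0, 0, 0, 0, -0.5, 0, -1], [0, 0, 0, 0, -0.5, 0, -1]]
  ]
}}

```text
time_s: 5.4
position: [0.6455, 0.0116, 0.0159]
tcp_rot: [[0.927, 0.374, 0.0], [0.374, -0.927, -0.0], [0.0, 0.0, -1.0]]
force: [0.4, -0.6, -0.2]
opening: 0.006
```

Call:
{"name": "send_rows", "arguments": {
  "moves": [
    [[0, 0, 0, 0, -0.5, 0, -1], [0, 0, 0, 0, -0.5, 0, -1], [0, 0, 0, 0, -0.6, 0, -1], [0, 0, 0, 0, -0.6, 0, -1], [0, 0, 0, 0, -0.6, 0, -1]]
  ]
}}

```text
time_s: 5.9
position: [0.6353, 0.0373, 0.0157]
tcp_rot: [[0.928, 0.374, 0.001], [0.374, -0.928, -0.0], [0.0, 0.0, -1.0]]
force: [0.7, -1.4, 1.5]
opening: 0.007
```

Call:
{"name": "send_rows", "arguments": {
  "moves": [
    [[0, 0, 0, 0, -0.6, 0, -1], [0, 0, 0, 0, -0.6, 0, -1], [0, 0, 0, 0, -0.6, 0, -1], [0, 0, 0, 0, -0.6, 0, -1], [0, 0, 0, 0, -0.6, 0, -1]]
  ]
}}

```text
time_s: 6.4
position: [0.6239, 0.0652, 0.0157]
tcp_rot: [[0.928, 0.374, 0.0], [0.374, -0.928, -0.0], [0.0, 0.0, -1.0]]
force: [1.0, -2.1, 2.5]
opening: 0.007
```

Run:
```python
from fit import *
d=np.load("pose.npz")
s=readout.read_state();print(s["position"],s["force"])
c="scene";IM[c]=capture(c)
print([(r["p"],r["location"]) for r in spot_in(c,"tub")])
cv2.imwrite("pics/b.png",show(0,c,[(place(rect(.216,.148),d["po"]),(0,255,0))],345,230,140,130,4))
```

```text
[0.6239429  0.06518471 0.01567359] [ 1.03237228 -2.14520472  2.48502857]
[(0.44, [0.6367, 0.1149, 0.0448])]
```

View pics/b.png

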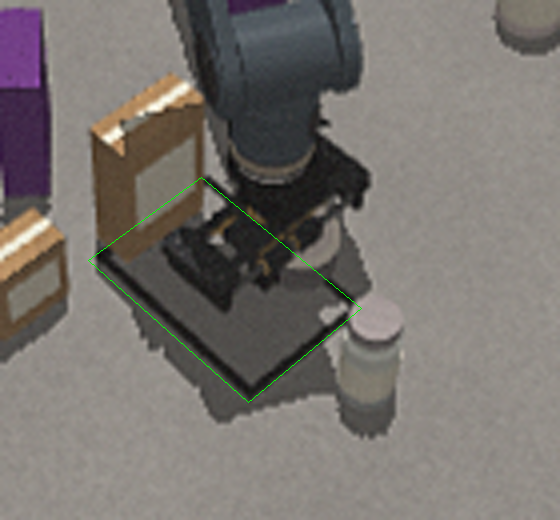

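Call:
{"name": "send_rows", "arguments": {
  "moves": [
    [[0, 0, 0, 0, -0.6, 0, -1], [0, 0, 0, 0, -0.6, 0, -1], [0, 0, 0, 0, -0.6, 0, -1], [0, 0, 0, 0, -0.6, 0, -1], [0, 0, 0, 0, -0.6, 0, -1]]
  ]
}}

```text
time_s: 7.0
position: [0.6123, 0.0932, 0.0154]
tcp_rot: [[0.928, 0.374, -0.001], [0.374, -0.928, 0.0], [-0.001, -0.0, -1.0]]
force: [-0.1, -0.7, 1.0]
opening: 0.008
```

Call:
{"name": "send_rows", "arguments": {
  "moves": [
    [[0, 0, 0, 0, -0.6, 0, -1], [0, 0, 0, 0, -0.6, 0, -1], [0, 0, 0, 0, -0.6, 0, -1], [0, 0, 0, 0, -0.5, 0, -1], [0, 0, 0, 0, -0.3, 0, -1]]
  ]
}}

```text
time_s: 7.5
position: [0.6027, 0.1173, 0.0155]
tcp_rot: [[0.927, 0.374, -0.0], [0.374, -0.927, 0.0], [-0.0, -0.0, -1.0]]
force: [-0.4, -1.6, 0.1]
opening: 0.003
```

Call:
{"name": "send_rows", "arguments": {
  "moves": [
    [[0, 0, 0, 0, 1, 0, -1], [0, 0, 0, 0, 1, 0, -1], [0, 0, 0, 0, 0, -3, -1], [0, 0, 0, 0, 0, -5, -1], [0, 0, 0, 0, 0, -5, -1]]
  ]
}}

```text
time_s: 8.0
position: [0.6103, 0.0967, 0.1461]
tcp_rot: [[0.928, 0.372, -0.002], [0.372, -0.928, 0.0], [-0.002, -0.001, -1.0]]
force: [1.4, -0.4, 0.2]
opening: 0.008
```

Call:
{"name": "send_rows", "arguments": {
  "moves": [
    [[0, 0, 0, 0, 0, -5, 0], [0, 0, 0, 0, 0, -4, 0], [0, 0, 0, -4.5, 0, 0, 0], [0, 0, 0, -4.5, 0, 0, 0], [0, 0, 0, -4.5, 0, 0, 0]]
  ]
}}

```text
time_s: 8.5
position: [0.4844, 0.0463, 0.2361]
tcp_rot: [[0.928, 0.373, 0.002], [0.373, -0.928, -0.001], [0.001, 0.001, -1.0]]
force: [0.7, -0.8, -1.0]
opening: 0.374
```

```bash
cat > m2.py <<'E'
from fit import *
import sys
d=dict(np.load("pose.npz"));po=d["po"]
s=readout.read_state();print(s["time_s"],s["position"],s["force"])
inv=lambda p:np.array([[np.cos(po[2]),np.sin(po[2])],[-np.sin(po[2]),np.cos(po[2])]])@(np.array(p)[:2]-po[:2])
print("tcp in outline",inv(s["position"]))
IM.update({c:capture(c) for c in("scene","top")})
for c in IM:
    for t in sys.argv[2:]:
        print(c,t,[(r["p"],np.round(r["location"],3),inv(r["location"]).round(3)) for r in spot_in(c,t)])
cv2.imwrite(sys.argv[1],np.hstack([show(0,c,[(place(rect(.216,.148),po),(0,255,0))],x,y,100,130,4) for c,x,y in(("scene",340,220),("top",325,190))]))
E
python3 m2.py pics/c.png tub shaker
```

```text
8.5 [0.48437713 0.04631323 0.23613182] [ 0.70647774 -0.79960735 -1.00321994]
tcp in outline [-0.10458507  0.05410563]
scene tub [(0.57, array([0.6  , 0.158, 0.047]), array([0.044, 0.115])), (0.48, array([0.632, 0.049, 0.   ]), array([0.033, 0.001]))]
scene shaker [(0.71, array([0.767, 0.098, 0.08 ]), array([ 0.177, -0.004]))]
top tub [(0.68, array([0.584, 0.171, 0.046]), array([0.034, 0.133]))]
top shaker [(0.78, array([0.746, 0.108, 0.11 ]), array([0.161, 0.013]))]
```

View pics/c.png

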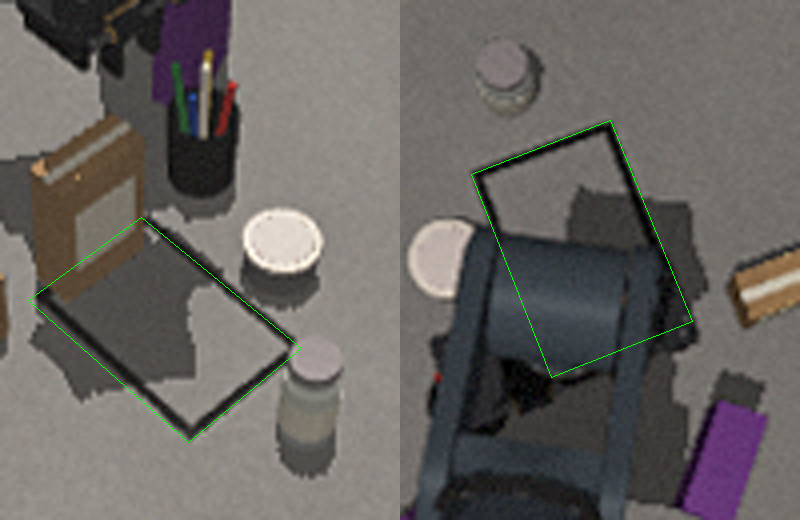

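Call:
{"name": "send_rows", "arguments": {
  "moves": [
    [[0, 0, 0, -2, 2.5, 0, 0], [0, 0, 0, -2.3, 3.1, 0, 0], [0, 0, 0, 0, 0, 2, 0], [0, 0, 0, 0, 0, 3, 0], [0, 0, 0, 0, 0, 2.5, 0]]
  ]
}}

```text
time_s: 9.3
position: [0.4686, -0.0212, 0.1597]
tcp_rot: [[0.928, 0.373, 0.002], [0.373, -0.928, -0.001], [0.002, 0.002, -1.0]]
force: [-0.5, 0.4, -0.1]
opening: 0.502
```

Call:
{"name": "send_rows", "arguments": {
  "moves": [
    [[0, 0, 0, 0, 0, 1.5, 0], [0, 0, 0, 0, 0, 0.7, 0], [0, 0, 0, 0.2, 0, 0, 0], [0, 0, 0, 0.3, 0, 0, 0], [0, 0, 0, 0, 0, 0, 0]]
  ]
}}

```text
time_s: 9.8
position: [0.4728, -0.0186, 0.1394]
tcp_rot: [[0.927, 0.374, 0.003], [0.374, -0.927, -0.001], [0.003, 0.002, -1.0]]
force: [0.3, -0.2, -0.6]
opening: 0.499
```

```bash
python3 m2.py pics/d.png carton
```

```text
9.8 [ 0.4727534  -0.01856172  0.13944215] [ 0.31732369 -0.16275484 -0.64268568]
tcp in outline [-0.13969647 -0.00167125]
scene carton [(0.77, array([ 0.429, -0.1  ,  0.113]), array([-0.211, -0.061])), (0.72, array([ 0.527, -0.014,  0.111]), array([-0.088, -0.018])), (0.62, array([0.339, 0.168, 0.123]), array([-0.194,  0.222]))]
top carton [(0.55, array([ 0.391, -0.096,  0.159]), array([-0.244, -0.043]))]
```

View pics/d.png

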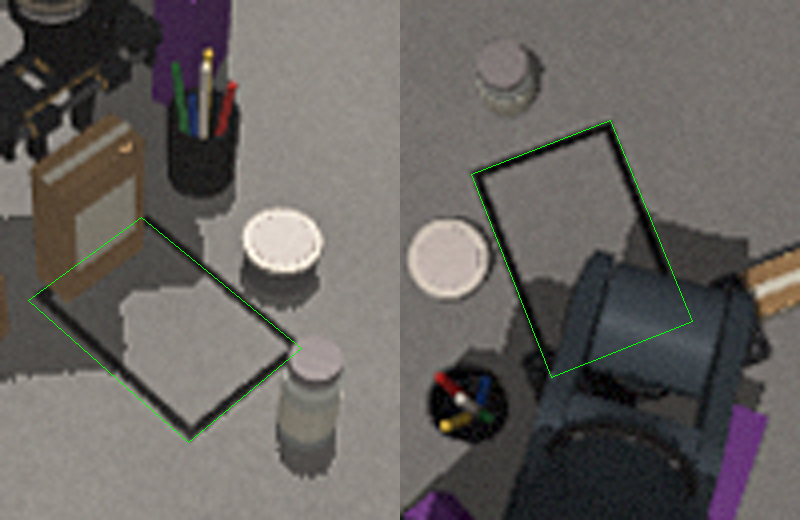

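Call:
{"name": "send_rows", "arguments": {
  "moves": [
    [[0, 0, 0, 0.4, 0, 0, 0], [0, 0, 0, 0.4, 0, 0, 0], [0, 0, 0, 0.3, 0, 0, 0], [0, 0, 0, 0.3, 0, 0, 0], [0, 0, 0, 0.3, 0, 0, 0]]
  ]
}}

```text
time_s: 10.5
position: [0.4869, -0.0119, 0.1385]
tcp_rot: [[0.928, 0.374, -0.0], [0.374, -0.928, 0.0], [-0.0, -0.0, -1.0]]
force: [-0.6, 0.2, 0.5]
opening: 0.502
```

Call:
{"name": "send_rows", "arguments": {
  "moves": [
    [[0, 0, 0, 0.3, 0, 0, 0], [0, 0, 0, 0.3, 0, 0, 0], [0, 0, 0, 0.3, 0, 0, 0], [0, 0, 0, 0.3, 0, 0, 0], [0, 0, 0, 0.3, 0, 0, 0]]
  ]
}}

```text
time_s: 11.0
position: [0.501, -0.0063, 0.1385]
tcp_rot: [[0.928, 0.373, 0.0], [0.373, -0.928, 0.0], [0.0, 0.0, -1.0]]
force: [-0.8, -0.2, -0.5]
opening: 0.496
```

```bash
python3 m2.py pics/e.png
```

```text
11.0 [ 0.50096512 -0.00634864  0.13853944] [-0.8176531  -0.21591531 -0.49102715]
tcp in outline [-0.1089635  -0.00093312]
```

View pics/e.png

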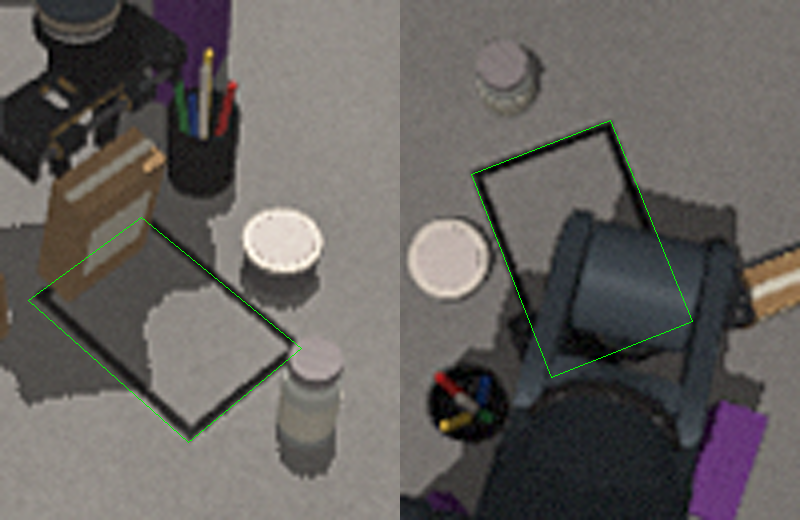

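The carton is tipping about its front lower edge (foot still at about (60,297)) and has not slid. I'll keep pushing slowly.

Call:
{"name": "send_rows", "arguments": {
  "moves": [
    [[0, 0, 0, 0.3, 0, 0, 0], [0, 0, 0, 0.3, 0, 0, 0], [0, 0, 0, 0.2, 0, 0, 0], [0, 0, 0, 0.2, 0, 0, 0], [0, 0, 0, 0.2, 0, 0, 0]]
  ]
}}

```text
time_s: 11.6
position: [0.512, -0.0019, 0.1386]
tcp_rot: [[0.928, 0.374, 0.0], [0.374, -0.928, -0.0], [0.0, 0.0, -1.0]]
force: [-0.8, 0.2, -0.3]
opening: 0.498
```

Call:
{"name": "send_rows", "arguments": {
  "moves": [
    [[0, 0, 0, 0.2, 0, 0, 0], [0, 0, 0, 0.2, 0, 0, 0], [0, 0, 0, 0.2, 0, 0, 0], [0, 0, 0, 0.2, 0, 0, 0], [0, 0, 0, 0.2, 0, 0, 0]]
  ]
}}

```text
time_s: 12.1
position: [0.5212, 0.0019, 0.1386]
tcp_rot: [[0.928, 0.374, 0.0], [0.374, -0.928, 0.0], [0.0, -0.0, -1.0]]
force: [-0.2, -0.7, 0.6]
opening: 0.501
```

Call:
{"name": "send_rows", "arguments": {
  "moves": [
    [[0, 0, 0, 0.2, 0, 0, 0], [0, 0, 0, 0.2, 0, 0, 0], [0, 0, 0, 0.2, 0, 0, 0], [0, 0, 0, 0, 0, 0, 0], [0, 0, 0, 0, 0, 0, 0]]
  ]
}}

```text
time_s: 12.6
position: [0.5266, 0.0041, 0.1385]
tcp_rot: [[0.928, 0.374, -0.0], [0.374, -0.928, 0.0], [-0.0, -0.0, -1.0]]
force: [0.1, -0.3, 0.2]
opening: 0.503
```

```bash
python3 m2.py pics/f.png carton
```

```text
12.6 [0.52660654 0.00406713 0.13852669] [ 0.12267591 -0.31085638  0.21731408]
tcp in outline [-0.08128735 -0.00089685]
scene carton [(0.73, array([ 0.432, -0.099,  0.135]), array([-0.208, -0.061])), (0.72, array([0.331, 0.184, 0.138]), array([-0.195,  0.239])), (0.63, array([0.63 , 0.032, 0.044]), array([ 0.025, -0.014])), (0.27, array([ 0.711, -0.462,  0.005]), array([-0.085, -0.502]))]
top carton [(0.91, array([ 0.392, -0.088,  0.162]), array([-0.24 , -0.035])), (0.66, array([0.673, 0.069, 0.046]), array([0.079, 0.004]))]
```

View pics/f.png

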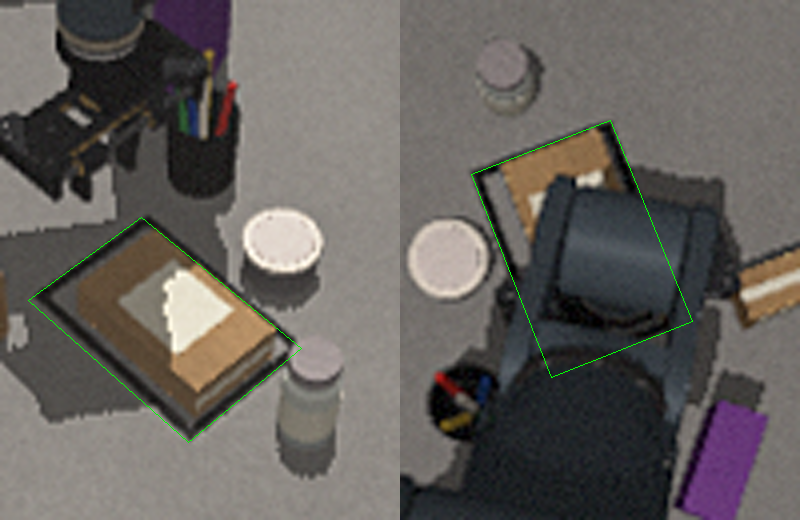

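Call:
{"name": "send_rows", "arguments": {
  "moves": [
    [[0, 0, 0, 0, 0, -3, 0], [0, 0, 0, 0, 0, -4, 0], [0, 0, 0, 0, 0, -4, 0], [0, 0, 0, -1, 4, 0, 0], [0, 0, 0, -1, 4, 0, 0]]
  ]
}}

```text
time_s: 13.3
position: [0.5389, -0.0779, 0.2507]
tcp_rot: [[0.926, 0.376, 0.004], [0.376, -0.926, -0.001], [0.003, 0.003, -1.0]]
force: [0.9, -0.2, -0.6]
opening: 0.497
```

Call:
{"name": "send_rows", "arguments": {
  "moves": [
    [[0, 0, 0, -2, 4, 0, 0], [0, 0, 0, -2, 4, 0, 0], [0, 0, 0, -2, 4, 0, 0], [0, 0, 0, -2, 4, 0, 0], [0, 0, 0, -2, 4, 0, 0]]
  ]
}}

```text
time_s: 13.8
position: [0.5194, -0.3022, 0.2485]
tcp_rot: [[0.928, 0.373, -0.0], [0.373, -0.928, 0.0], [0.0, -0.0, -1.0]]
force: [1.2, 0.6, 0.4]
opening: 0.502
```

Call:
{"name": "send_rows", "arguments": {
  "moves": [
    [[0, 0, 0, -2, 4, 0, 0], [0, 0, 0, -2, 4, 0, 0], [0, 0, 0, -2, 4, 0, 0], [0, 0, 0, 0, 0, 0, 0], [0, 0, 0, 0, 0, 0, 0]]
  ]
}}

```text
time_s: 14.3
position: [0.5083, -0.4349, 0.2478]
tcp_rot: [[0.928, 0.371, -0.001], [0.371, -0.928, 0.002], [-0.0, -0.002, -1.0]]
force: [0.6, 0.7, -0.2]
opening: 0.502
```

```bash
cat > m3.py <<'E'
from fit import *
d=np.load("pose.npz");po=d["po"]
IM.update({c:capture(c) for c in("scene","top")})
M={c:best(c,"carton",(.61,.035,.03)) for c in IM};print([(v[1],v[2],v[0].sum()) for v in M.values()])
m={c:v[0].astype(np.float32) for c,v in M.items()}
L=box(.16,.1,0,.045)
R=np.array([[np.cos(po[2]),np.sin(po[2])],[-np.sin(po[2]),np.cos(po[2])]])
for mm in(m,{"scene":m["scene"]},{"top":m["top"]}):
    p,e=fit(mm,lambda c,p:hull(c,place(L,p)),[.61,.04,.37]);print(list(mm),p,e,"corners in outline mm:",((place(rect(.16,.1),p)[:,:2]-po[:2])@R.T*1000).round(0).tolist())
    if len(mm)==2:pp=p
for t in("tub","shaker","pen_pot","short_carton","jug","can","spatula"):
    for c in IM: print(t,c,[(r["p"],np.round(r["location"],3)) for r in spot_in(c,t)[:1]])
print(readout.read_state()["time_s"])
cv2.imwrite("pics/g.png",np.hstack([show(0,c,[(place(rect(.216,.148),po),(0,255,0)),(place(rect(.16,.1,.045),pp),(0,0,255)),(place(rect(.16,.1,0),pp),(255,0,0))],x,y,100,130,4) for c,x,y in(("scene",340,220),("top",325,190))]))
E
python3 m3.py
```

```text
[(0.71, np.float64(3.427883059224654), np.int64(1353)), (0.9, np.float64(2.3125821553678625), np.int64(1093))]
['scene', 'top'] [0.61818927 0.03939081 0.38159306] 0.10255275666713715 corners in outline mm: [[97.0, 47.0], [-63.0, 48.0], [-63.0, -52.0], [97.0, -53.0]]
['scene'] [0.61706528 0.0397499  0.38782221] 0.04162047430872917 corners in outline mm: [[96.0, 49.0], [-64.0, 48.0], [-64.0, -52.0], [96.0, -51.0]]
['top'] [0.61880762 0.03897059 0.37594312] 0.05655306577682495 corners in outline mm: [[98.0, 46.0], [-62.0, 48.0], [-63.0, -52.0], [97.0, -54.0]]
tub scene [(0.62, array([0.597, 0.155, 0.046]))]
tub top [(0.58, array([0.581, 0.166, 0.045]))]
shaker scene [(0.8, array([0.763, 0.1  , 0.08 ]))]
shaker top [(0.63, array([0.747, 0.109, 0.109]))]
pen_pot scene [(0.71, array([0.462, 0.134, 0.072]))]
pen_pot top []
short_carton scene [(0.8, array([ 0.568, -0.152,  0.068]))]
short_carton top [(0.57, array([ 0.552, -0.146,  0.088]))]
jug scene [(0.78, array([0.622, 0.498, 0.114]))]
jug top [(0.58, array([0.615, 0.53 , 0.09 ]))]
can scene [(0.95, array([0.415, 0.456, 0.077]))]
can top [(0.6, array([0.395, 0.459, 0.099]))]
spatula scene [(0.92, array([ 0.716, -0.465,  0.003]))]
spatula top [(0.55, array([ 0.715, -0.461,  0.006]))]
15.2
```

View pics/g.png

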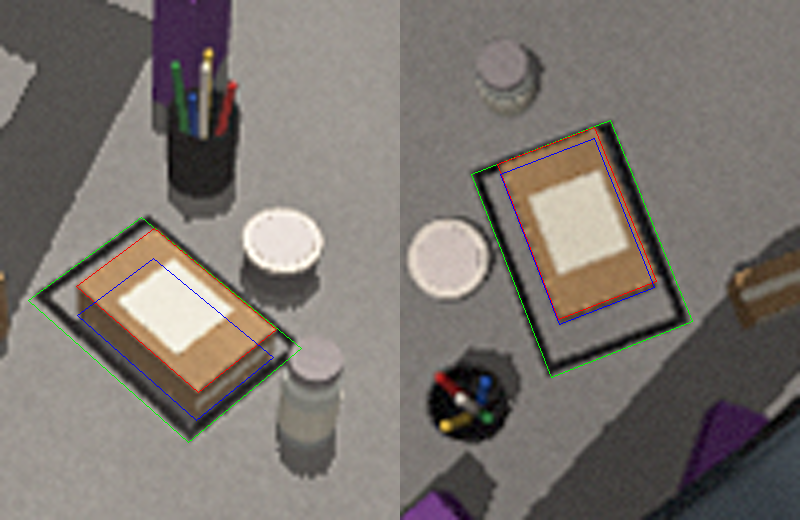

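```bash
python3 -c "
from rig import *
print(bot.hand_in())"
```

```text
the job is handed in; nothing more can be done
None
```

The job is done and handed in at about 15.2 s on the robot clock. No verdict was reported.

- **Tub:** I slid it with closed fingers past the outline's +y side. It stands upright about 20 mm clear of the tape.
- **Carton:** I pushed it slowly near the top and it tipped over and slid forward about 12 mm. It lies flat on its +x face. Its corners are at x -63 to +97 mm and y -53 to +48 mm in the outline frame. That is about 11 mm inside the outer edge at the far end and at least 20 mm elsewhere.

**Last checks:**
- The two cameras' fits of the carton agree within about 3 mm.
- The networks found the short carton, shaker, jug, can and spatula within about 7 mm of their first readings in both cameras. The pen pot matched in the scene view.
- The network missed the pen pot in the last top view, but it shows in that picture in its old place.
- My automatic fit of the tape outline failed. I took the outline from corner readings instead, good to about 2 mm.
- The end-of-call force readings stayed below about 4 N. The arm ended well away from everything.

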